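Find the fuller tin by weight and dock it in the spring-grip holder

ROBOT

A 6-joint arm with a two-finger parallel gripper is mounted at the origin on a cart in front of the work surface, level with it; the furniture and walls round the work are solid. World frame = base frame: x ahead of the robot, y to its left, z up, the work surface at z = 0. Lengths are in m, angles in rad, forces in N, time in s.
With the tool pointing down it reaches from about 0.3 to 0.775 m from the base axis. Payload 14.6 kg.
Tool frame: the origin (TCP) lies on the centre line of the jaws, within the pads' length; the fingertips stand 19 mm ahead of it and the grasp point (between the pads) is the TCP; z points along the fingers, y is the line along which they close (so a half turn about z gives the same grasp; the last joint's range is limited). The gripper opens to 85 mm and grips with 20 to 120 N. Pads are 22 mm wide; open, the fingers measure 114 mm over their backs; the gripper's body (76 mm by 85 mm) begins 54 mm behind the grasp point. The pads swing forward as they close: fully open they stand 13 mm farther back than shut.
Start: joints at [1.077, 0.3, 1.521, -0, 1.321, -0.067], TCP at [0.228, 0.501, 0.229] pointing down, gripper open.
Joint ranges: [-3.03, 3.03], [-0.79, 2.21], [0.23, 2.52], [-1.04, 4.18], [0, 3.07], [-2.55, 2.55]. Speed limits (rad/s): [2.22, 2.22, 2.57, 3.14, 3.14, 3.14].

INTERFACE

Orientations are given as [roll, pitch, yaw] about the fixed x, y, z axes, in that order (R = Rz(yaw) Ry(pitch) Rx(roll)).
In Python, from rig import bot gives the robot as it stands.
- The arm moves only by the tool apply_moves, never from a script. Its argument "plan" is text: rows parted by semicolons, each of 5 numbers parted by spaces: the shift along the world's x, y, z in m, then the turn about the world's z in degrees, then the opening in per cent of the stroke, from 0 (shut) to 100 (fully open). A call has 1 to 12 rows; each row is the pose to reach, as a shift and turn from the pose commanded when the call began; what a row does not reach only later rows make up. A row lasts 1/10 s, in which the tool goes at most 50 mm and 8.59 degrees, less where a joint would pass 70% of its speed; a pose out of reach is approached as far as the arm can. A call with a gripper value outside its range is refused whole. The fingers move at their own pace and stop on an object; the grip force is fixed at half the most. Time passes only in rows, so rows that repeat a pose let the fingers close. It gives the time, the measured TCP pose, the force, the opening and the grip force at its end, in the units of the state.
- bot.get_state(): the state, without advancing time (a new reading comes with each control period).
- bot.get_image(name): name is "scene" or "side" or "wrist"; returns a dict with "frame" (480x640x3 uint8, red, green, blue), "camera_matrix" (3x3 intrinsics, pixels), "k1" (the pictures are not rectified: a ray, as slopes to the right and down, at radius r is drawn at 1 + k1 r^2 times it, then the intrinsics apply), "T" (4x4, takes a point from camera to world coordinates). Camera axes: x right, y up, looking along -z (the intrinsics and any distortion apply to the point x, -y, -z); pixel columns grow to the right and rows downward; lengths in m; the calibration is good to about 2 mm. A picture is of the moment at which its call begins. There is no depth.
- bot.sign_off(): hands the job in; it is judged then, once.
The state is a dict: "time": time; "qpos": joint angles; "qd": joint speeds; "joint_efforts": joint torques, N m; "tcp_pos": TCP position; "tool_rot": TCP orientation; "wrist_force": force on the tool from outside, world axes, zero at the start; "torque": the same for the moment, N m; "opening": finger opening in m; "grasp_force": force on a finger pad.
Only numpy, scipy, OpenCV 4.12 (cv2) and the standard library are available. Lean on these libraries where they do the work, as an engineer would, in place of code of your own. Each camera call takes 0.05 s, during which the arm holds its last target. There are 200 camera calls.

TASK

Two identical closed tins of laundry tablets stand on the worktop and one is fuller. Lift the left tin (from the robot's side) about 5 cm straight up to feel its weight and set it down again on that side, then lift the right tin the same way; put the heavier of the two upright into the round spring-grip holder and press it gently down, without a hard push or thump, until its bottom truly rests on the mat on the holder's floor. Leave the lighter tin standing upright on the worktop, and do not disturb the bottle, the spray can, the soap carton or the thread spool.

Things in the scene. Friction and masses are not known exactly. Their poses are not given: they have to be found in the camera images.
- tin_a: closed plain metal tin of laundry tablets, outwardly the same as the other; round, diameter 60, height 90 mm, lid flush (thin seam 21 mm below the top, 2 mm pull tab on top), foot chamfered 3 mm; origin at the centre of its underside, z up. Either tin may be the fuller, which weighs at least 1.7 times the other (both under 0.7 kg). One stands at y > 0.1 (left), one at y < -0.1
- tin_b: closed plain metal tin of laundry tablets, outwardly the same as the other; round, diameter 60, height 90 mm, lid flush (thin seam 21 mm below the top, 2 mm pull tab on top), foot chamfered 3 mm; origin at the centre of its underside, z up. Either tin may be the fuller, which weighs at least 1.7 times the other (both under 0.7 kg). One stands at y > 0.1 (left), one at y < -0.1
- holder: fixed white plastic holder with a grey spring housing on either side: square foot 100x100x6 mm, on it a round cup, outer diameter 75, inner 64 mm, rim 42 mm above the worktop (34 mm deep inside), no lead-in chamfer; origin at the centre of its underside, z up
- holder_floor (a point): centre of the top of the cup's floor mat, 8 mm above the worktop; a seated tin's origin coincides with it
- holder_mat: black rubber disc, diameter 61, thickness 2 mm, fixed on the cup's floor; origin at the centre of its underside, 6 mm above the worktop; the tin must come to rest on it
- holder_pads (a point): point on the cup's axis midway between two opposed rubber pads, 28 mm above the worktop; the pads face along the holder's y, stand 3.5 mm in from the wall, sprung inward with about 7 N each; a tin pushes each back 1.5 mm. Even the fuller tin does not sink home by its own weight: it takes a further push of about 2 to 15 N
- worktop: the fixed wooden worktop on which everything stands; its top is at z = 0 (its own origin, 79 mm below the top, is of no use)
- bottle_navy: navy-blue bottle with a red cap, 47x56x180 mm; origin under its centre; a bystander, leave alone
- starch: red aerosol can, diameter 59, height 198 mm; origin under its centre; a bystander, leave alone
- soap_box: small red soap carton 47x64x44 mm; origin under its centre; a bystander, leave alone
- spool: spool of white thread standing on end, diameter 28, height 43 mm; origin under its centre; a bystander, leave alone
Mind the look-alikes: they are no part of the job. What is shaped like the holder but purple is not meant.

How it is judged:
On the way, in this order (a step that is already met when the one before it is completed fails the run):
1. the left tin (y > 0) is held in the fingers with its underside more than 30 mm above the worktop for 0.3 s while the other stands on the right (((world y of tin_a above 0 m and world y of tin_b below 0 m and height (world z) of tin_a above 0.03 m and height (world z) of tin_b below 0.01 m and contact force between tin_a and the fingers above 1 N and angle between tin_a's own z axis and vertical below 0.35 rad) or (world y of tin_b above 0 m and world y of tin_a below 0 m and height (world z) of tin_b above 0.03 m and height (world z) of tin_a below 0.01 m and contact force between tin_b and the fingers above 1 N and angle between tin_b's own z axis and vertical below 0.35 rad))), for 0.3 s.
2. the left tin set down again on the left, the right tin (y < 0) is held in the fingers with its underside more than 30 mm above the worktop for 0.3 s (((world y of tin_a below 0 m and world y of tin_b above 0 m and height (world z) of tin_a above 0.03 m and height (world z) of tin_b below 0.01 m and contact force between tin_a and the fingers above 1 N and angle between tin_a's own z axis and vertical below 0.35 rad) or (world y of tin_b below 0 m and world y of tin_a above 0 m and height (world z) of tin_b above 0.03 m and height (world z) of tin_a below 0.01 m and contact force between tin_b and the fingers above 1 N and angle between tin_b's own z axis and vertical below 0.35 rad))), for 0.3 s.
At the end, for the whole second after the job is handed in: The heavier tin is at rest in the holder, upright within 0.06 rad, its origin within 4 mm sideways of the floor's centre and under 3 mm above it, touching the mat (over 0.02 N). The lighter (told by its load on the worktop, 0.8 to 3.4 N) rests upright on the worktop likewise, underside below 4 mm (((horizontal distance between tin_a and holder_floor below 0.004 m and z of tin_a in the frame of holder_floor below 0.003 m and contact force between tin_a and holder_mat above 0.02 N and angle between each of tin_a, tin_b's own z axis and vertical below 0.06 rad and linear speed of each of tin_a, tin_b below 0.01 m/s and height (world z) of tin_b below 0.004 m and contact force between tin_b and worktop between 0.8 and 3.4 N) or (horizontal distance between tin_b and holder_floor below 0.004 m and z of tin_b in the frame of holder_floor below 0.003 m and contact force between tin_b and holder_mat above 0.02 N and angle between each of tin_b, tin_a's own z axis and vertical below 0.06 rad and linear speed of each of tin_b, tin_a below 0.01 m/s and height (world z) of tin_a below 0.004 m and contact force between tin_a and worktop between 0.8 and 3.4 N))).
It fails at once if a tin bears on the holder's mat with more than 60 N (contact force between any of tin_a, tin_b and holder_mat above 60 N).
It fails at once if all contact forces between a tin and the holder (floor, rim and both spring pads) add up to more than 90 N (contact force between any of tin_a, tin_b and holder above 90 N).
It fails at once if a tin bears on the worktop with more than 60 N (contact force between any of tin_a, tin_b and worktop above 60 N).
It fails at once if a bystander (bottle, spray can, soap carton, spool) is shifted more than 20 mm (distance of any of bottle_navy, starch, soap_box, spool from where it was at the start of the episode above 0.02 m).
It also fails if it takes over 72 s, if anything falls off the work surface, if the arm or the gripper's body presses on something with over 40 N, if the wrist force passes 120 N, or if a joint passes its speed limit or range.

## Working session

There is one attempt and no reset: what is moved stays moved. The work goes in short steps, Python scripts to look and compute and a tool call to move; the robot and the scene stay as the last step left them, time stands still between calls to the robot, and variables do not carry over. Pictures are saved under pics/ and viewed, at most 10 in all, crops included, and the job is handed in when it is done.

Besides the shell and the picture viewer there is one more tool, called as a command line: name --argument value ..., lists and objects as JSON in quotes. apply_moves: Moves the arm, as the interface text tells. Its arguments: {"type":"object","properties":{"plan":{"type":"string"}},"required":["plan"]}

```bash
mkdir -p pics; cat > h.py <<'E'
import numpy as np, cv2
from rig import bot
def grab(n):
    d=bot.get_image(n); d['n']=n; return d
def save(d,f): cv2.imwrite('pics/'+f, d['frame'][:,:,::-1])
def ray(d,u,v):
    K=np.array(d['camera_matrix'],float);T=np.array(d['T'])
    D=np.array([d['k1'],0,0,0,0.])
    # distortion: r*(1+k1 r^2)
    p=cv2.undistortPoints(np.array([[[u,v]]],float),K,D)[0,0]
    r=T[:3,:3]@np.array([p[0],-p[1],-1]); return T[:3,3],r
def onz(d,u,v,z):
    o,r=ray(d,u,v); return o+r*(z-o[2])/r[2]
def proj(d,P):
    K=np.array(d['camera_matrix'],float);T=np.array(d['T'])
    c=T[:3,:3].T@(np.array(P)-T[:3,3]); x,y=c[0]/-c[2],-c[1]/-c[2]
    s=1+d['k1']*(x*x+y*y); q=K@[x*s,y*s,1]; return q[:2]
E
python3 - <<'E'
from h import *
for n in ['scene','side','wrist']:
    d=grab(n); save(d,n+'0.png'); print(n,d['k1'],np.round(d['T'],3).tolist(),d['camera_matrix'][0])
s=bot.get_state(); print(s)
E
```

```text
scene -0.018243909129492503 [[-0.761, 0.293, -0.579, -0.02], [-0.648, -0.305, 0.698, 0.8], [0.027, 0.906, 0.422, 0.443], [0.0, 0.0, 0.0, 1.0]] [434.96385642   0.         324.03790335]
side -0.04208307166814572 [[-0.927, 0.14, -0.348, 0.061], [-0.375, -0.324, 0.869, 1.328], [0.009, 0.936, 0.352, 0.524], [0.0, 0.0, 0.0, 1.0]] [579.5122667   0.        324.995901 ]
wrist -0.03821788518916052 [[0.414, -0.873, -0.258, 0.162], [0.91, 0.396, 0.118, 0.531], [-0.001, -0.284, 0.959, 0.374], [0.0, 0.0, 0.0, 1.0]] [337.7402483    0.         315.68806639]
{'time': 0.15, 'qpos': array([ 1.07737009e+00,  3.00326170e-01,  1.52146630e+00,  9.31203894e-08,
        1.32071407e+00, -6.66232650e-02]), 'qd': array([ 0.00137359, -0.00265614, -0.00303131,  0.00020813,  0.00052232,
        0.00053114]), 'joint_efforts': array([ 4.41388320e-04, -5.43663955e+01, -3.61885929e+01, -5.62257048e-05,
        3.19311046e-03,  3.28602323e-05]), 'tcp_pos': array([0.22760122, 0.50048301, 0.22844938]), 'tool_rot': array([-3.14068080e+00, -6.09314204e-05,  2.71478963e+00]), 'wrist_force': array([-0.22185783, -0.27101373,  0.10820019]), 'torque': array([ 0.0200978 , -0.00541999,  0.00817297]), 'grasp_force': 0.0, 'opening': 0.08545652260185121}
```

View pics/scene0.png

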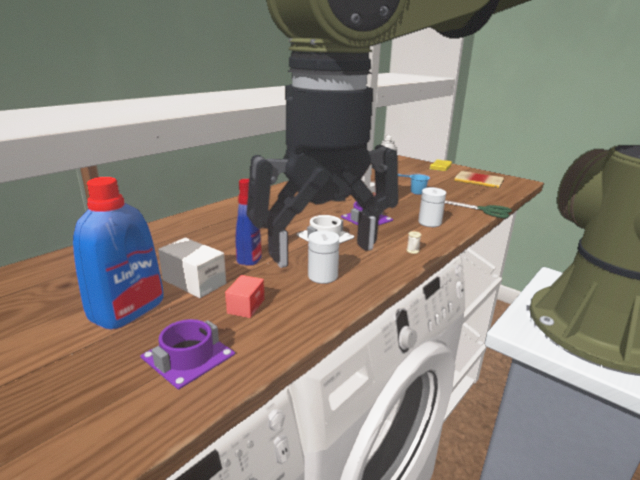

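View pics/side0.png

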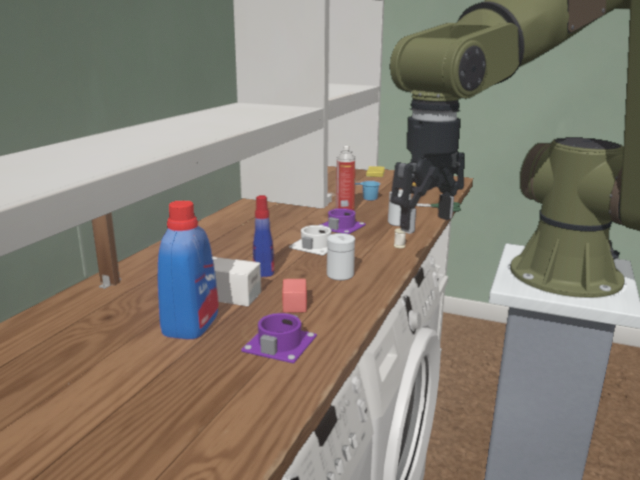

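View pics/wrist0.png

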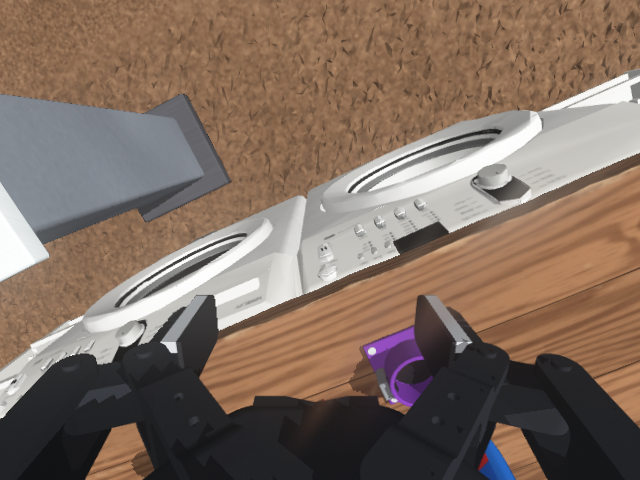

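Scene view: left tin's top is at (323,238), right tin's top at (432,193), spool at (414,242), soap at (245,296), and the white holder's cup at (325,223). In the side view the left tin's top is at (341,240), the holder rim at (316,231), and the navy bottle at (263,273). The wrist view shows neither tin.

```bash
python3 - <<'E'
from h import *
sc=grab('scene');sd=grab('side')
for n,d,u,v,z in [('tinL',sc,323,238,.09),('tinL',sd,341,240,.09),('tinR',sc,432,193,.09),('hold',sc,325,223,.042),('hold',sd,316,231,.042),
 ('spool',sc,414,234,.043),('spool',sd,400,231,.043),('soapTop',sc,246,287,.044),('soap',sd,295,285,.044),('navybase',sc,249,262,0),('navybase',sd,263,273,0),('starchbase',sd,346,205,0),('purpleR',sd,341,215,.042),('purpleR',sc,370,210,.042)]:
    print(n,d['n'],onz(d,u,v,z).round(3))
E
```

```text
tinL scene [0.468 0.215 0.09 ]
tinL side [0.466 0.225 0.09 ]
tinR scene [ 0.445 -0.186  0.09 ]
hold scene [0.586 0.067 0.042]
hold side [0.591 0.068 0.042]
spool scene [ 0.398 -0.023  0.043]
spool side [ 0.396 -0.014  0.043]
soapTop scene [0.497 0.386 0.044]
soap side [0.502 0.384 0.044]
navybase scene [0.628 0.269 0.   ]
navybase side [0.636 0.268 0.   ]
starchbase side [ 0.646 -0.304  0.   ]
purpleR side [ 0.579 -0.08   0.042]
purpleR scene [ 0.559 -0.079  0.042]
```

apply_moves --plan "0.03 -0.035 0 0 100;0.06 -0.07 0 0 100;0.09 -0.105 0 0 100;0.12 -0.14 0 0 100;0.15 -0.175 0 0 100;0.18 -0.21 0 0 100;0.21 -0.245 0 0 100;0.24 -0.28 0 0 100;0.24 -0.28 0 0 100;0.24 -0.28 0 0 100"

```text
time: 1.25
tcp_pos: [0.4679, 0.2201, 0.2286]
tool_rot: [-3.141, -0.0, 2.713]
wrist_force: [-0.6, -0.3, 0.0]
opening: 0.0853
grasp_force: 0.0
```

```bash
python3 - <<'E'
from h import *
d=grab('wrist'); save(d,'w1.png'); s=bot.get_state(); print(s['time'],s['tcp_pos'],s['tool_rot'],proj(d,s['tcp_pos']),proj(d,[.467,.22,.09]),proj(d,[.588,.068,.042]))
E
```

```text
1.3 [0.46741004 0.2208606  0.22874186] [-3.14145597e+00 -4.19695413e-04  2.71439272e+00] [315.14210757 296.9537166 ] [314.37762146 225.15535493] [238.69314448 360.36176245]
```

View pics/w1.png

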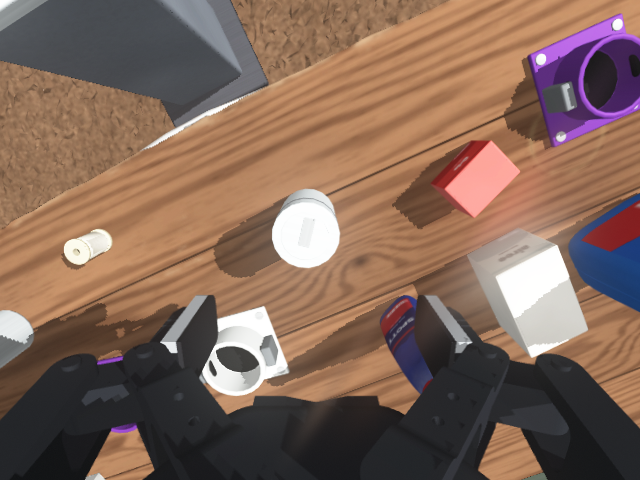

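The wrist view shows the left tin's lid disc centred near (306,234) with radius 33, and the white holder's rim near (237,353).

```bash
python3 - <<'E'
from h import *
d=grab('wrist')
print(onz(d,306,234,.09),onz(d,237,353,.042))
E
```

```text
[0.47075759 0.21080938 0.09      ] [0.57823448 0.07191905 0.042     ]
```

apply_moves --plan "0.003 -0.01 -0.05 0 100;0.003 -0.01 -0.095 0 100;0.003 -0.01 -0.13 0 100;0.003 -0.01 -0.155 0 100;0.003 -0.01 -0.167 0 100;0.003 -0.01 -0.167 0 100;0.003 -0.01 -0.167 0 0;0.003 -0.01 -0.167 0 0;0.003 -0.01 -0.167 0 0;0.003 -0.01 -0.167 0 0;0.003 -0.01 -0.167 0 0;0.003 -0.01 -0.167 0 0"

```text
time: 2.55
tcp_pos: [0.4714, 0.2108, 0.0638]
tool_rot: [3.14, 0.002, 2.715]
wrist_force: [-3.0, -3.0, 9.0]
opening: 0.058
grasp_force: 62.4
```

apply_moves --plan "0 0 0.01 0 0;0 0 0.03 0 0;0 0 0.05 0 0;0 0 0.05 0 0;0 0 0.05 0 0;0 0 0.05 0 0;0 0 0.05 0 0;0 0 0.05 0 0;0 0 0.05 0 0;0 0 0.05 0 0"

```text
time: 3.55
tcp_pos: [0.4706, 0.2106, 0.1117]
tool_rot: [-3.141, -0.0, 2.715]
wrist_force: [-0.3, -0.4, -5.0]
opening: 0.058
grasp_force: 66.1
```

```bash
python3 - <<'E'
from h import *
for i in range(4):
    d=grab('scene'); s=bot.get_state(); print(s['wrist_force'],s['torque'],s['tcp_pos'])
save(d,'s2.png')
E
```

```text
[ 0.48084279  1.13174946 -4.95569267] [0.01201943 0.03651506 0.04180986] [0.47065399 0.21062359 0.11176409]
[ 0.19894328  1.10090865 -5.20606583] [0.00238619 0.02156615 0.02791574] [0.4706747  0.21064673 0.1118068 ]
[-0.13602901  0.83301571 -4.84482115] [0.03820829 0.03066984 0.01715473] [0.47067099 0.21065639 0.11184261]
[-0.25965396  0.61085664 -5.21760231] [-0.03772059  0.00386638  0.01093065] [0.47066201 0.21065152 0.11186094]
```

Left tin weighs about 5.0 N; set it down.

apply_moves --plan "0 0 -0.02 0 0;0 0 -0.035 0 0;0 0 -0.043 0 0;0 0 -0.046 0 0;0 0 -0.0485 0 0;0 0 -0.0495 0 0;0 0 -0.0495 0 0;0 0 -0.0495 0 0"

```text
time: 4.55
tcp_pos: [0.4712, 0.2106, 0.0639]
tool_rot: [3.141, 0.001, 2.715]
wrist_force: [-3.6, -4.7, 8.1]
opening: 0.0578
grasp_force: 67.8
```

apply_moves --plan "0 0 0 0 100;0 0 0 0 100;0 0 0 0 100;0 0 0 0 100;0 0 0 0 100;0 0 0 0 100;0 0 0.03 0 100;0 0 0.07 0 100;0 0 0.12 0 100;0 0 0.167 0 100;0 0 0.167 0 100"

```text
time: 5.65
tcp_pos: [0.4725, 0.2114, 0.2357]
tool_rot: [3.134, 0.007, 2.715]
wrist_force: [0.8, -0.0, -0.6]
opening: 0.0852
grasp_force: 0.0
```

apply_moves --plan "-0.003 -0.045 0 0 100;-0.006 -0.09 0 0 100;-0.009 -0.135 0 0 100;-0.012 -0.18 0 0 100;-0.015 -0.225 0 0 100;-0.018 -0.27 0 0 100;-0.021 -0.315 0 0 100;-0.024 -0.36 0 0 100;-0.025 -0.397 0 0 100;-0.025 -0.397 0 0 100;-0.025 -0.397 0 0 100"

```text
time: 6.75
tcp_pos: [0.4454, -0.1866, 0.2288]
tool_rot: [3.141, -0.001, 2.713]
wrist_force: [0.6, 0.5, -1.0]
opening: 0.0854
grasp_force: 0.0
```

```bash
python3 - <<'E'
from h import *
d=grab('wrist'); save(d,'w3.png'); s=bot.get_state(); print(s['time'],s['tcp_pos'],s['tool_rot'],proj(d,[.445,-.186,.09]))
E
```

```text
6.8 [ 0.44556819 -0.18590927  0.22895951] [ 3.14136528e+00 -6.92815734e-04  2.71449327e+00] [315.26632482 225.33579148]
```

View pics/w3.png

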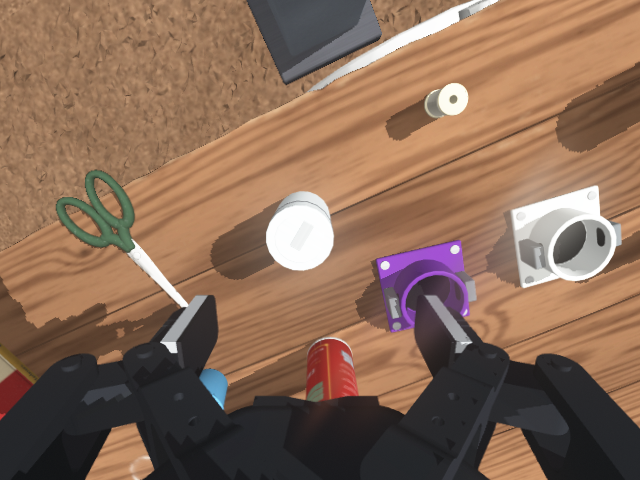

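Right tin lid centred at (299,237); compute the offset.

```bash
python3 - <<'E'
from h import *
d=grab('wrist')
print(onz(d,299,237,.09)-bot.get_state()['tcp_pos'],onz(d,581,243,.042))
E
```

```text
[ 0.00320823 -0.01713607 -0.13913887] [0.58967713 0.05737904 0.042     ]
```

apply_moves --plan "0.003 -0.017 -0.04 0 100;0.003 -0.017 -0.09 0 100;0.003 -0.017 -0.13 0 100;0.003 -0.017 -0.155 0 100;0.003 -0.017 -0.167 0 100;0.003 -0.017 -0.167 0 100;0.003 -0.017 -0.167 0 0;0.003 -0.017 -0.167 0 0;0.003 -0.017 -0.167 0 0;0.003 -0.017 -0.167 0 0;0.003 -0.017 -0.167 0 0;0.003 -0.017 -0.167 0 0"

```text
time: 8.05
tcp_pos: [0.4498, -0.2038, 0.0645]
tool_rot: [-3.142, 0.004, 2.715]
wrist_force: [-0.8, 0.7, 9.7]
opening: 0.0584
grasp_force: 63.3
```

apply_moves --plan "0 0 0.01 0 0;0 0 0.03 0 0;0 0 0.05 0 0;0 0 0.05 0 0;0 0 0.05 0 0;0 0 0.05 0 0;0 0 0.05 0 0;0 0 0.05 0 0;0 0 0.05 0 0;0 0 0.05 0 0"

```text
time: 9.05
tcp_pos: [0.4486, -0.2033, 0.1122]
tool_rot: [3.142, -0.0, 2.715]
wrist_force: [0.9, -0.6, -2.4]
opening: 0.0585
grasp_force: 65.2
```

```bash
python3 - <<'E'
from h import *
for i in range(4):
    d=grab('side'); s=bot.get_state(); print(s['wrist_force'],s['tcp_pos'])
E
```

```text
[-0.41513021 -0.21063784 -2.06317173] [ 0.44866245 -0.20333817  0.11227618]
[ 1.00977064 -0.63682602 -1.79840311] [ 0.44864605 -0.20333755  0.11229793]
[-0.32476643 -0.17425107 -2.00488823] [ 0.44865434 -0.20336313  0.11233926]
[ 0.65825417 -0.02880233 -2.89736446] [ 0.44866372 -0.20333151  0.11234775]
```

Right is about 2.2 N against 5.0 N, so the left tin is heavier. Set the right one down.

apply_moves --plan "0 0 -0.02 0 0;0 0 -0.035 0 0;0 0 -0.043 0 0;0 0 -0.046 0 0;0 0 -0.0485 0 0;0 0 -0.0495 0 0;0 0 -0.0495 0 0;0 0 -0.0495 0 0"

```text
time: 10.05
tcp_pos: [0.4495, -0.2038, 0.0646]
tool_rot: [-3.141, 0.003, 2.715]
wrist_force: [-3.4, 1.4, 9.9]
opening: 0.0586
grasp_force: 66.5
```

apply_moves --plan "0 0 0 0 100;0 0 0 0 100;0 0 0 0 100;0 0 0 0 100;0 0 0 0 100;0 0 0 0 100;0 0 0.03 0 100;0 0 0.07 0 100;0 0 0.12 0 100;0 0 0.167 0 100;0 0 0.167 0 100"

```text
time: 11.15
tcp_pos: [0.4504, -0.2043, 0.2361]
tool_rot: [-3.141, 0.01, 2.715]
wrist_force: [-0.3, -0.1, -0.9]
opening: 0.0854
grasp_force: 0.0
```

```bash
python3 - <<'E'
from h import *
a=grab('scene');b=grab('side')
# shelf lower front edge: plane from scene line, hit by side rays
o,r1=ray(a,20,155);_,r2=ray(a,230,122); n=np.cross(r1,r2)
for u,v in [(20,232),(120,195),(230,152)]:
    p,r=ray(b,u,v); print(p+r*(n@(o-p))/(n@r))
E
```

```text
[0.63607612 0.86852308 0.29358654]
[0.628495   0.70086164 0.29611239]
[0.64395877 0.37063512 0.29420776]
```

apply_moves --plan "0.008 0.032 0 0 100;0.016 0.07 0 0 100;0.024 0.11 0 0 100;0.034 0.15 0 0 100;0.044 0.19 0 0 100;0.054 0.23 0 0 100;0.064 0.265 0 0 100;0.072 0.288 0 0 100;0.072 0.288 0 0 100;0.072 0.288 0 0 100"

```text
time: 12.25
tcp_pos: [0.5202, 0.0848, 0.2284]
tool_rot: [-3.14, -0.002, 2.716]
wrist_force: [0.5, -0.4, 0.6]
opening: 0.0851
grasp_force: 0.0
```

```bash
python3 - <<'E'
from h import *
d=grab('wrist'); save(d,'w4.png'); s=bot.get_state(); print(s['tcp_pos'],s['tool_rot'],proj(d,[.585,.065,.042]))
np.savez('w4.npz',**{k:np.array(d[k]) for k in('camera_matrix','T','k1')})
E
```

```text
[0.52023596 0.08424175 0.22875833] [-3.14045743e+00 -1.68765474e-03  2.71478280e+00] [323.51295624 276.6908417 ]
```

View pics/w4.png

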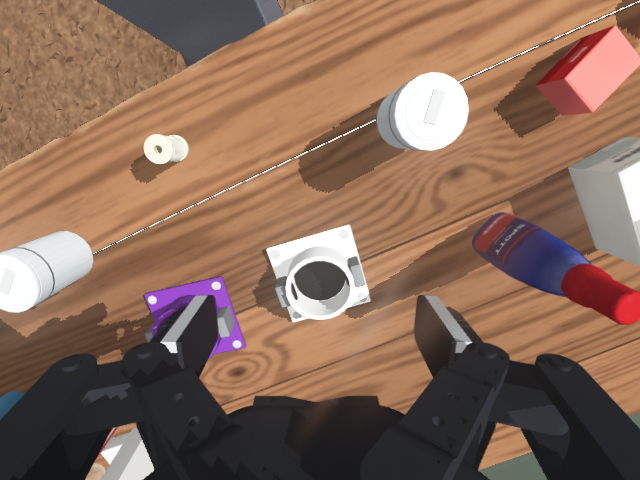

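The holder is at about (320,284) and the left tin's lid at (430,111). I'll zoom in on the holder and check the shelf edge numerically.

```bash
python3 - <<'E'
from h import *
im=cv2.imread('pics/w4.png'); c=im[215:335,250:390]
cv2.imwrite('pics/c4.png',cv2.resize(c,None,fx=5,fy=5,interpolation=cv2.INTER_CUBIC))
def edge(f,x0,x1,ylo,yhi):
    g=cv2.GaussianBlur(cv2.imread(f,0),(5,5),0).astype(float); pts=[]
    for x in range(x0,x1,15):
        col=np.diff(g[ylo(x):yhi(x),x]); i=col.argmin(); pts.append((x,ylo(x)+i+.5,round(col[i])))
    return pts
a=edge('pics/scene0.png',20,240,lambda x:95,lambda x:190); b=edge('pics/side0.png',20,230,lambda x:130,lambda x:260)
print(a);print(b)
E
```

```text
[(20, np.float64(138.5), -21), (35, np.float64(136.5), -21), (50, np.float64(134.5), -22), (65, np.float64(132.5), -21), (80, np.float64(130.5), -20), (95, np.float64(128.5), -21), (110, np.float64(126.5), -21), (125, np.float64(124.5), -21), (140, np.float64(122.5), -22), (155, np.float64(120.5), -23), (170, np.float64(118.5), -22), (185, np.float64(116.5), -22), (200, np.float64(114.5), -23), (215, np.float64(112.5), -22), (230, np.float64(110.5), -21)]
[(20, np.float64(204.5), -14), (35, np.float64(200.5), -14), (50, np.float64(194.5), -14), (65, np.float64(189.5), -14), (80, np.float64(185.5), -15), (95, np.float64(180.5), -15), (110, np.float64(175.5), -15), (125, np.float64(170.5), -15), (140, np.float64(165.5), -15), (155, np.float64(161.5), -16), (170, np.float64(156.5), -16), (185, np.float64(151.5), -15), (200, np.float64(146.5), -16), (215, np.float64(141.5), -15)]
```

View pics/c4.png

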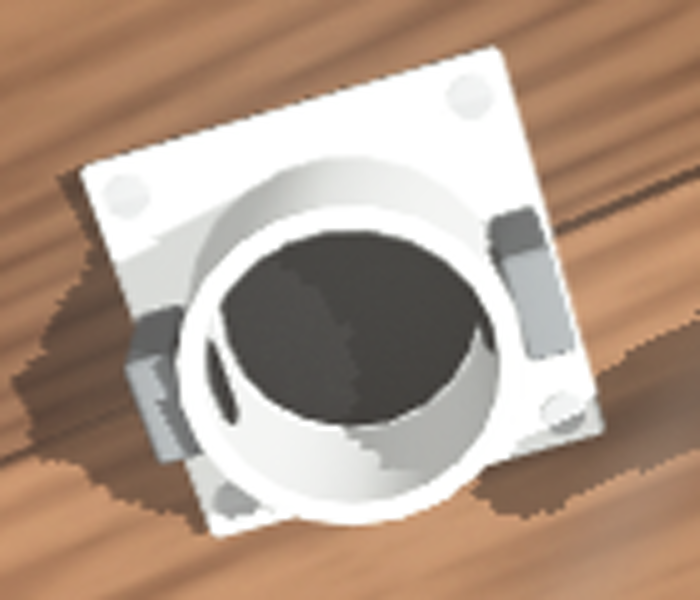

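```bash
python3 - <<'E'
from h import *
z=np.load('w4.npz'); d={k:z[k] for k in z}; d['k1']=float(d['k1'])
f=lambda x,y:(250+(x+.5)/5-.5,215+(y+.5)/5-.5)
print('rim',onz(d,*f(348,364.5),.042),onz(d,*f(353,367),.042))
c=[onz(d,*f(*p),.006)[:2] for p in[(83,170),(497,47),(603,430),(213,537)]]
print(np.round(c,4).tolist(),np.mean(c,0))
print('tin',onz(d,430,111,.09), [np.linalg.norm(c[i]-c[i-1]).round(4) for i in range(4)])
a=grab('scene');b=grab('side')
o,r1=ray(a,20,138.5);_,r2=ray(a,230,110.5); n=np.cross(r1,r2)
for u,v in [(20,204.5),(110,175.5),(215,141.5)]:
    p,r=ray(b,u,v); print(p+r*(n@(o-p))/(n@r))
E
```

```text
rim [0.59450481 0.05571192 0.042     ] [0.59547916 0.05644841 0.042     ]
[[0.5403, 0.0138], [0.5527, 0.1115], [0.6507, 0.098], [0.6381, 0.0001]] [0.59545963 0.05584107]
tin [0.47161403 0.20726586 0.09      ] [np.float64(0.0988), np.float64(0.0985), np.float64(0.0989), np.float64(0.0988)]
[0.70974703 0.80192881 0.30037344]
[0.70311926 0.63549422 0.30233777]
[0.6988589  0.33590298 0.30438073]
```

apply_moves --plan "-0.016 0.04 0 0 100;-0.033 0.082 0 0 100;-0.049 0.124 0 0 100;-0.049 0.124 0 0 100;-0.049 0.124 -0.05 0 100;-0.049 0.124 -0.095 0 100;-0.049 0.124 -0.13 0 100;-0.049 0.124 -0.155 0 100;-0.049 0.124 -0.167 0 100;-0.049 0.124 -0.167 0 100;-0.049 0.124 -0.167 0 0;-0.049 0.124 -0.167 0 0"

```text
time: 13.6
tcp_pos: [0.4724, 0.2087, 0.0643]
tool_rot: [3.14, 0.002, 2.715]
wrist_force: [-3.4, -5.0, 19.3]
opening: 0.0592
grasp_force: 20.5
```

apply_moves --plan "0 0 0 0 0;0 0 0 0 0;0 0 0 0 0;0 0 0 0 0;0 0 0.01 0 0;0 0 0.03 0 0;0 0 0.06 0 0;0 0 0.08 0 0;0 0 0.08 0 0;0 0 0.08 0 0"

```text
time: 14.6
tcp_pos: [0.4714, 0.2086, 0.1427]
tool_rot: [3.141, 0.0, 2.715]
wrist_force: [-0.1, 0.9, -4.7]
opening: 0.0575
grasp_force: 66.1
```

```bash
python3 - <<'E'
from h import *
d=grab('wrist'); save(d,'w5.png'); s=bot.get_state(); print(s['tcp_pos'],s['tool_rot'],s['wrist_force'])
np.savez('w5.npz',**{k:np.array(d[k]) for k in('camera_matrix','T','k1')})
c=d['frame'][160:320,220:410,::-1]; cv2.imwrite('pics/c5.png',cv2.resize(c,None,fx=4,fy=3.75,interpolation=cv2.INTER_CUBIC))
print(proj(d,s['tcp_pos']+[0,0,.028]))
E
```

```text
[0.47111882 0.20846571 0.14194267] [-3.14060968e+00 -1.00998272e-03  2.71482000e+00] [ 0.07664455  0.05156177 -5.04910069]
[313.11032153 328.8219466 ]
```

View pics/c5.png

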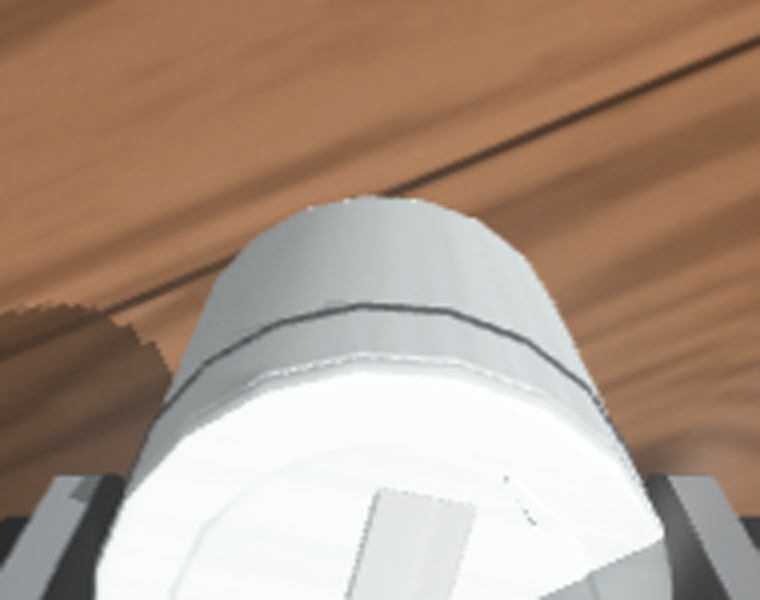

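```bash
python3 - <<'E'
from h import *
z=np.load('w5.npz'); d={k:z[k] for k in z}; d['k1']=float(d['k1'])
t=np.array([.4711,.2085]); x=np.array([-.911,.413]); y=np.array([.413,.911])
e=onz(d,315.6,255.5,.1677)[:2]; q=e-30e-3*x-t; print('offset tin-tcp world',q,'tool',q@x,q@y)
# seam check: near seam point z = top-.021
e=onz(d,315.6,160+303/3.75,.1467)[:2]; q=e-30e-3*x-t; print(q@x,q@y)
E
```

```text
offset tin-tcp world [0.00036577 0.00092794] tool 5.002529750931356e-05 0.0009964126012702741
-0.0005105978380034924 0.0009867071205348337
```

apply_moves --plan "0.02 -0.025 0 0 0;0.05 -0.06 0 0 0;0.08 -0.098 0 0 0;0.105 -0.13 0 0 0;0.124 -0.153 0 0 0;0.124 -0.153 0 0 0;0.124 -0.153 -0.015 0 0;0.124 -0.153 -0.025 0 0;0.124 -0.153 -0.03 0 0;0.124 -0.153 -0.03 0 0;0.124 -0.153 -0.03 0 0;0.124 -0.153 -0.03 0 0"

```text
time: 15.85
tcp_pos: [0.5959, 0.0559, 0.1134]
tool_rot: [3.141, 0.001, 2.715]
wrist_force: [1.0, -0.2, -4.7]
opening: 0.0575
grasp_force: 66.5
```

```bash
python3 - <<'E'
from h import *
d=grab('wrist'); s=bot.get_state(); print(s['tcp_pos'],s['tool_rot'],s['wrist_force'])
a=grab('scene');b=grab('side')
out=[]
for i in (a,b):
    u,v=proj(i,s['tcp_pos']-[0,0,.06]).astype(int); c=i['frame'][v-45:v+45,u-60:u+60,::-1]; out.append(cv2.resize(c,None,fx=5,fy=5,interpolation=cv2.INTER_CUBIC)); print(u,v)
w=d['frame'][100:,:,::-1]
cv2.imwrite('pics/ab.png',cv2.resize(np.hstack(out),(800,300)))
E
```

```text
[0.5958693  0.05583873 0.11344178] [3.14115417e+00 8.87923825e-04 2.71507741e+00] [ 0.49209273 -0.05263928 -5.16000617]
325 216
315 225
```

View pics/ab.png

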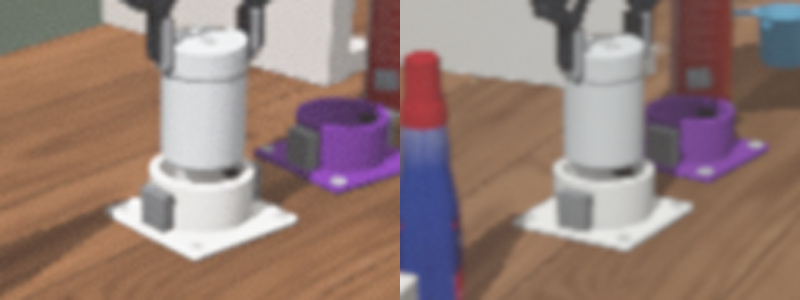

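Both views show the tin centred over the white cup to about 1 mm. Now lower it gently.

apply_moves --plan "-0.0005 0 -0.003 0 0;-0.0005 0 -0.006 0 0;-0.0005 0 -0.008 0 0;-0.0005 0 -0.01 0 0;-0.0005 0 -0.012 0 0;-0.0005 0 -0.012 0 0;-0.0005 0 -0.012 0 0"

```text
time: 16.7
tcp_pos: [0.5952, 0.0557, 0.1009]
tool_rot: [3.142, 0.0, 2.715]
wrist_force: [0.4, -0.5, -5.3]
opening: 0.0578
grasp_force: 66.5
```

apply_moves --plan "0 0 -0.002 0 0;0 0 -0.004 0 0;0 0 -0.006 0 0;0 0 -0.008 0 0;0 0 -0.008 0 0"

```text
time: 17.2
tcp_pos: [0.595, 0.0557, 0.0925]
tool_rot: [-3.141, -0.0, 2.715]
wrist_force: [0.2, 0.4, -5.1]
opening: 0.0579
grasp_force: 66.5
```

apply_moves --plan "0 0 -0.002 0 0;0 0 -0.004 0 0;0 0 -0.006 0 0;0 0 -0.008 0 0;0 0 -0.008 0 0"

```text
time: 17.7
tcp_pos: [0.5954, 0.0557, 0.0848]
tool_rot: [3.141, 0.001, 2.715]
wrist_force: [2.7, 0.6, -2.5]
opening: 0.0574
grasp_force: 66.8
```

apply_moves --plan "0 0 -0.002 0 0;0 0 -0.004 0 0;0 0 -0.006 0 0;0 0 -0.007 0 0;0 0 -0.007 0 0"

```text
time: 18.2
tcp_pos: [0.5949, 0.0557, 0.0773]
tool_rot: [-3.141, -0.001, 2.715]
wrist_force: [1.5, 0.5, -3.7]
opening: 0.0578
grasp_force: 66.9
```

apply_moves --plan "0 0 -0.001 0 0;0 0 -0.002 0 0;0 0 -0.003 0 0;0 0 -0.0035 0 0;0 0 -0.0035 0 0"

```text
time: 18.7
tcp_pos: [0.595, 0.0556, 0.0741]
tool_rot: [-3.141, -0.0, 2.715]
wrist_force: [1.2, 0.7, -1.3]
opening: 0.0579
grasp_force: 66.9
```

apply_moves --plan "0 0 -0.0005 0 0;0 0 -0.001 0 0;0 0 -0.0015 0 0;0 0 -0.0015 0 0"

```text
time: 19.1
tcp_pos: [0.5952, 0.0556, 0.073]
tool_rot: [3.142, 0.0, 2.715]
wrist_force: [-0.7, -0.5, 2.4]
opening: 0.0577
grasp_force: 67.2
```

apply_moves --plan "0 0 -0.0005 0 0;0 0 -0.001 0 0;0 0 -0.001 0 0;0 0 -0.001 0 0"

```text
time: 19.5
tcp_pos: [0.5955, 0.0555, 0.0729]
tool_rot: [3.141, 0.001, 2.715]
wrist_force: [-4.0, -0.4, 10.8]
opening: 0.0579
grasp_force: 68.3
```

apply_moves --plan "0 0 -0.0005 0 0;0 0 -0.001 0 0;0 0 -0.001 0 0;0 0 -0.001 0 0"

```text
time: 19.9
tcp_pos: [0.5957, 0.0554, 0.0729]
tool_rot: [3.141, 0.002, 2.715]
wrist_force: [-8.1, -2.9, 20.5]
opening: 0.0578
grasp_force: 69.3
```

Firm stop at the expected seated height; release.

apply_moves --plan "0 0 0 0 100;0 0 0 0 100;0 0 0 0 100;0 0 0 0 100;0 0 0 0 100;0 0 0 0 100;0 0 0.02 0 100;0 0 0.05 0 100;0 0 0.08 0 100;0 0 0.08 0 100"

```text
time: 20.9
tcp_pos: [0.5968, 0.0557, 0.1552]
tool_rot: [3.139, 0.006, 2.715]
wrist_force: [0.9, -0.6, 0.3]
opening: 0.0853
grasp_force: 0.0
```

```bash
python3 - <<'E'
from h import *
s=bot.get_state(); print(s['time'],s['tcp_pos'],s['wrist_force'])
a=grab('scene');b=grab('side');d=grab('wrist');save(d,'w6.png')
out=[]
for i in (a,b):
    u,v=proj(i,[.595,.0555,.05]).astype(int); c=i['frame'][v-45:v+45,u-60:u+60,::-1]; out.append(cv2.resize(c,(400,300),interpolation=cv2.INTER_CUBIC))
w=cv2.resize(d['frame'][100:400,120:520,::-1],(400,300)); w2=cv2.resize(a['frame'][120:360,220:540,::-1],(400,300))
cv2.imwrite('pics/fin.png',np.vstack([np.hstack(out),np.hstack([w,w2])]))
for z in(.008,.098): print(z,proj(a,[.595,.0555,z]),proj(b,[.595,.0555,z]))
E
```

```text
20.9 [0.59681231 0.05573789 0.15516251] [ 0.93181117 -0.57755081  0.31972713]
0.008 [324.99739793 233.59917654] [316.19063854 241.94002052]
0.098 [326.08493697 198.66376526] [316.3249479 208.0642614]
```

View pics/fin.png

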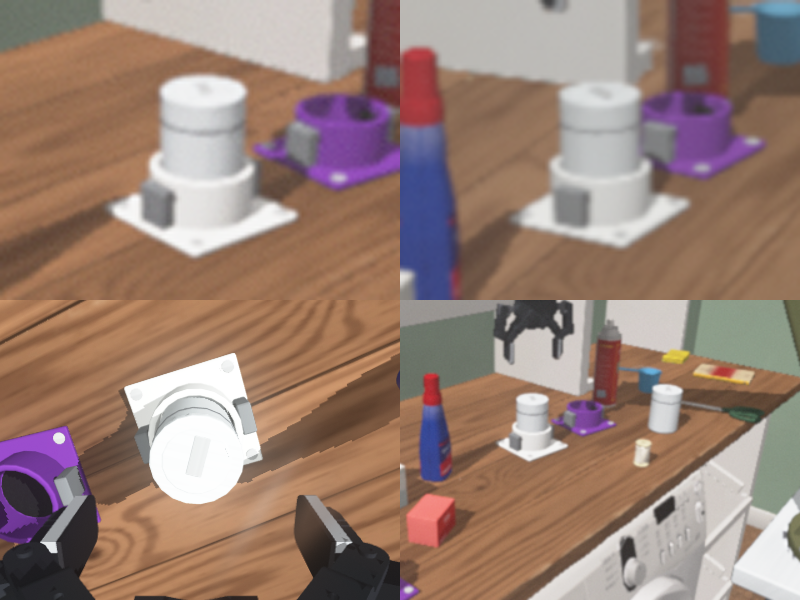

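The tin sits upright in the cup (top left/right crops) and the light tin still stands. To be sure it didn't ride up at release, I'll press gently with closed fingertips.

apply_moves --plan "0 0 0 0 0;0 0 0 0 0;0 0 0 0 0;0 0 0 0 0;0 0 0 0 0;0 0 0 0 0;0 0 0 0 0;0 0 -0.01 0 0;0 0 -0.018 0 0;0 0 -0.023 0 0;0 0 -0.026 0 0;0 0 -0.026 0 0"

```text
time: 22.25
tcp_pos: [0.595, 0.0556, 0.1243]
tool_rot: [-3.141, -0.001, 2.715]
wrist_force: [-0.2, -0.2, 0.2]
opening: 0.0002
grasp_force: 0.0
```

apply_moves --plan "0 0 -0.001 0 0;0 0 -0.002 0 0;0 0 -0.003 0 0;0 0 -0.003 0 0"

```text
time: 22.65
tcp_pos: [0.5952, 0.0557, 0.1219]
tool_rot: [3.142, 0.0, 2.715]
wrist_force: [-0.2, 0.3, 1.1]
opening: -0.0
grasp_force: 0.0
```

apply_moves --plan "0 0 -0.0005 0 0;0 0 -0.001 0 0;0 0 -0.0015 0 0;0 0 -0.0015 0 0"

```text
time: 23.05
tcp_pos: [0.5951, 0.0557, 0.1203]
tool_rot: [-3.142, -0.0, 2.715]
wrist_force: [-0.9, -0.6, -1.2]
opening: 0.0
grasp_force: 0.0
```

apply_moves --plan "0 0 -0.0005 0 0;0 0 -0.001 0 0;0 0 -0.001 0 0"

```text
time: 23.35
tcp_pos: [0.5951, 0.0557, 0.1193]
tool_rot: [-3.142, -0.0, 2.715]
wrist_force: [-0.5, 0.4, -0.1]
opening: -0.0001
grasp_force: 0.0
```

apply_moves --plan "0 0 -0.0005 0 0;0 0 -0.001 0 0;0 0 -0.0015 0 0;0 0 -0.0015 0 0"

```text
time: 23.75
tcp_pos: [0.5951, 0.0557, 0.1178]
tool_rot: [-3.141, -0.0, 2.715]
wrist_force: [-0.1, 0.5, -0.0]
opening: 0.0001
grasp_force: 0.0
```

apply_moves --plan "0 0 -0.0005 0 0;0 0 -0.001 0 0;0 0 -0.001 0 0"

```text
time: 24.05
tcp_pos: [0.5951, 0.0556, 0.1168]
tool_rot: [-3.141, -0.0, 2.715]
wrist_force: [-0.5, -0.2, -0.0]
opening: -0.0005
grasp_force: 0.0
```

apply_moves --plan "0 0 -0.0005 0 0;0 0 -0.001 0 0;0 0 -0.0015 0 0;0 0 -0.0015 0 0"

```text
time: 24.45
tcp_pos: [0.5951, 0.0557, 0.1153]
tool_rot: [-3.142, -0.0, 2.715]
wrist_force: [-0.0, -0.4, -0.7]
opening: 0.0005
grasp_force: 0.0
```

apply_moves --plan "0 0 -0.0005 0 0;0 0 -0.001 0 0;0 0 -0.001 0 0"

```text
time: 24.75
tcp_pos: [0.5952, 0.0557, 0.1143]
tool_rot: [-3.142, -0.0, 2.715]
wrist_force: [0.1, 0.4, -0.8]
opening: 0.0001
grasp_force: 0.0
```

apply_moves --plan "0 0 -0.0007 0 0;0 0 -0.0014 0 0;0 0 -0.002 0 0;0 0 -0.002 0 0"

```text
time: 25.15
tcp_pos: [0.5951, 0.0557, 0.1123]
tool_rot: [-3.142, -0.0, 2.715]
wrist_force: [0.9, -0.3, 0.4]
opening: 0.0
grasp_force: 0.0
```

apply_moves --plan "0 0 -0.0005 0 0;0 0 -0.001 0 0;0 0 -0.001 0 0"

```text
time: 25.45
tcp_pos: [0.5951, 0.0557, 0.1113]
tool_rot: [-3.142, -0.0, 2.715]
wrist_force: [-0.2, -0.4, -0.2]
opening: 0.0003
grasp_force: 0.0
```

apply_moves --plan "0 0 -0.0007 0 0;0 0 -0.0014 0 0;0 0 -0.002 0 0;0 0 -0.002 0 0"

```text
time: 25.85
tcp_pos: [0.5951, 0.0557, 0.1093]
tool_rot: [-3.142, -0.0, 2.715]
wrist_force: [0.5, 0.5, -0.2]
opening: 0.0002
grasp_force: 0.0
```

```bash
python3 - <<'E'
from h import *
a=grab('scene'); b=grab('side'); print(bot.get_state()['wrist_force'])
# gray profile down the tin's column in each view: lid-top/body/seam/rim rows, with predictions
for i in(a,b):
    g=cv2.cvtColor(i['frame'],cv2.COLOR_RGB2GRAY)
    o=np.array(i['T'])[:2,3]-[.595,.0555]; o/=np.linalg.norm(o)
    P=lambda r,z: proj(i,[.595+o[0]*r,.0555+o[1]*r,z])
    u=int(round(P(.03,.07)[0])); v0=int(P(.03,.1)[1])-12
    print(i['n'],u,v0,g[v0:v0+50,u-4:u+5].mean(1).round().astype(int).tolist())
    print('back lid',P(-.03,.098)[1],'front lid',P(.03,.098)[1],'seam',P(.03,.077)[1],'rim in',P(.032,.042)[1],'rim out',P(.0375,.042)[1])
E
```

```text
[ 0.0048984   0.44341042 -0.20658206]
scene 326 190 [112, 117, 127, 131, 152, 191, 199, 203, 219, 232, 238, 241, 242, 237, 221, 213, 213, 214, 214, 213, 203, 181, 185, 208, 214, 214, 212, 213, 213, 213, 213, 213, 213, 213, 214, 220, 235, 241, 231, 226, 226, 226, 226, 225, 225, 225, 224, 224, 224, 225]
back lid 194.47041892537214 front lid 203.08699839895982 seam 211.65621527462974 rim in 225.94575177456397 rim out 226.87806026416533
side 316 198 [102, 103, 104, 111, 125, 147, 171, 181, 176, 182, 196, 205, 214, 222, 217, 202, 195, 194, 194, 194, 193, 185, 171, 184, 192, 194, 194, 194, 194, 194, 194, 194, 194, 195, 195, 198, 209, 218, 211, 205, 199, 196, 194, 195, 196, 197, 196, 196, 196, 197]
back lid 204.57033704852626 front lid 211.6972755850971 seam 219.87306525580382 rim in 233.58640675286043 rim out 234.3388686029407
```

apply_moves --plan "0 0 -0.0007 0 0;0 0 -0.0014 0 0;0 0 -0.002 0 0;0 0 -0.002 0 0"

```text
time: 26.35
tcp_pos: [0.5951, 0.0556, 0.1073]
tool_rot: [-3.142, -0.0, 2.715]
wrist_force: [-0.4, 0.6, 0.0]
opening: -0.0001
grasp_force: 0.0
```

apply_moves --plan "0 0 -0.0007 0 0;0 0 -0.0014 0 0;0 0 -0.002 0 0;0 0 -0.002 0 0"

```text
time: 26.75
tcp_pos: [0.5951, 0.0556, 0.1053]
tool_rot: [-3.142, -0.0, 2.715]
wrist_force: [-0.3, -0.2, 0.7]
opening: 0.0003
grasp_force: 0.0
```

```bash
python3 - <<'E'
from h import *
for n in('scene','side'):
    i=grab(n); g=cv2.cvtColor(i['frame'],cv2.COLOR_RGB2GRAY); c=bot.get_state()['tcp_pos']
    u,v=proj(i,c).round().astype(int)
    print(n,u,v,[(z,proj(i,[c[0],c[1],z])[1].round(1)) for z in(.086,.098,.11,.125)])
    for r in range(v-22,v+14,2): print(r,g[r,u-24:u+25:3].tolist())
E
```

```text
scene 326 196 [(0.086, np.float64(203.5)), (0.098, np.float64(198.7)), (0.11, np.float64(193.8)), (0.125, np.float64(187.7))]
174 [202, 206, 204, 170, 61, 64, 62, 65, 64, 60, 64, 60, 59, 120, 209, 209, 206]
176 [204, 204, 203, 204, 142, 66, 61, 63, 65, 62, 68, 78, 138, 182, 207, 208, 209]
178 [194, 204, 205, 205, 204, 142, 103, 59, 65, 58, 66, 172, 211, 210, 208, 207, 208]
180 [147, 164, 190, 202, 205, 206, 161, 57, 86, 90, 92, 207, 206, 208, 206, 208, 207]
182 [131, 131, 133, 145, 188, 200, 162, 61, 136, 122, 100, 208, 208, 206, 208, 207, 208]
184 [133, 133, 129, 132, 132, 147, 134, 63, 150, 124, 102, 208, 209, 206, 209, 208, 208]
186 [134, 133, 134, 135, 132, 137, 101, 62, 155, 126, 102, 209, 209, 207, 208, 209, 208]
188 [133, 134, 135, 133, 134, 129, 91, 68, 152, 123, 94, 192, 210, 208, 206, 208, 209]
190 [130, 133, 129, 128, 119, 118, 87, 63, 152, 125, 80, 116, 138, 179, 206, 208, 209]
192 [130, 123, 118, 117, 115, 116, 109, 67, 153, 127, 98, 111, 105, 108, 141, 165, 193]
194 [116, 119, 118, 116, 115, 123, 155, 143, 146, 122, 118, 112, 121, 127, 127, 118, 126]
196 [119, 117, 118,
[... 1575 characters left out ...]
3, 74]
203 [175, 186, 185, 186, 188, 187, 179, 86, 127, 116, 181, 144, 135, 124, 126, 81, 76]
205 [119, 133, 133, 157, 181, 179, 194, 175, 148, 129, 179, 146, 128, 130, 125, 81, 72]
207 [108, 104, 111, 121, 156, 208, 219, 197, 163, 173, 194, 204, 138, 126, 111, 77, 64]
209 [108, 113, 120, 122, 189, 220, 221, 215, 197, 203, 219, 219, 152, 110, 80, 74, 71]
211 [114, 120, 122, 119, 165, 208, 217, 223, 222, 220, 216, 196, 119, 77, 70, 69, 67]
213 [119, 120, 119, 122, 155, 182, 195, 204, 205, 199, 188, 170, 105, 74, 72, 68, 68]
215 [121, 119, 122, 124, 153, 183, 191, 195, 196, 192, 185, 169, 102, 68, 73, 87, 81]
217 [121, 121, 124, 126, 147, 181, 191, 194, 195, 193, 185, 165, 99, 83, 84, 105, 99]
```

The fingertips are only just above the lid, so continue in small steps.

apply_moves --plan "0 0 -0.0007 0 0;0 0 -0.0014 0 0;0 0 -0.002 0 0;0 0 -0.002 0 0"

```text
time: 27.25
tcp_pos: [0.5951, 0.0557, 0.1032]
tool_rot: [-3.141, -0.0, 2.715]
wrist_force: [0.9, 0.4, -0.3]
opening: 0.0001
grasp_force: 0.0
```

apply_moves --plan "0 0 -0.0005 0 0;0 0 -0.001 0 0;0 0 -0.001 0 0"

```text
time: 27.55
tcp_pos: [0.5951, 0.0557, 0.1023]
tool_rot: [-3.142, -0.0, 2.715]
wrist_force: [0.2, -0.3, 0.7]
opening: -0.0001
grasp_force: 0.0
```

apply_moves --plan "0 0 -0.0005 0 0;0 0 -0.001 0 0;0 0 -0.0015 0 0;0 0 -0.0015 0 0"

```text
time: 27.95
tcp_pos: [0.5952, 0.0557, 0.1008]
tool_rot: [-3.142, -0.0, 2.715]
wrist_force: [0.5, 0.2, -0.2]
opening: -0.0
grasp_force: 0.0
```

apply_moves --plan "0 0 -0.0005 0 0;0 0 -0.001 0 0;0 0 -0.001 0 0"

```text
time: 28.25
tcp_pos: [0.5951, 0.0557, 0.0998]
tool_rot: [-3.142, -0.0, 2.715]
wrist_force: [-0.1, 0.4, 0.9]
opening: -0.0003
grasp_force: 0.0
```

apply_moves --plan "0 0 -0.0005 0 0;0 0 -0.001 0 0;0 0 -0.0015 0 0;0 0 -0.0015 0 0"

```text
time: 28.65
tcp_pos: [0.5951, 0.0556, 0.0983]
tool_rot: [-3.141, -0.0, 2.715]
wrist_force: [-0.3, 0.1, 0.2]
opening: -0.0002
grasp_force: 0.0
```

```bash
python3 - <<'E'
from h import *
i=grab('scene'); g=cv2.cvtColor(i['frame'],cv2.COLOR_RGB2GRAY); s=bot.get_state(); print(s['tcp_pos'],s['wrist_force'])
for r in range(186,216,2): print(r,g[r,302:350:3].tolist())
E
```

```text
[0.59513751 0.05563447 0.09832992] [0.36918809 0.8207158  0.28641617]
186 [131, 134, 135, 133, 133, 136, 98, 61, 151, 127, 99, 211, 207, 208, 207, 207]
188 [133, 134, 133, 135, 133, 127, 91, 62, 153, 126, 92, 191, 209, 208, 208, 210]
190 [130, 132, 131, 129, 119, 117, 84, 63, 155, 125, 81, 118, 139, 180, 208, 207]
192 [129, 123, 118, 115, 118, 116, 85, 69, 155, 122, 80, 110, 105, 110, 138, 166]
194 [115, 117, 117, 113, 113, 126, 132, 64, 151, 124, 95, 114, 117, 121, 126, 121]
196 [120, 117, 119, 119, 147, 229, 242, 116, 152, 126, 158, 162, 131, 123, 121, 122]
198 [118, 120, 122, 116, 233, 242, 243, 229, 146, 143, 212, 239, 187, 123, 128, 129]
200 [123, 121, 115, 111, 233, 241, 242, 242, 233, 240, 242, 242, 185, 129, 130, 128]
202 [119, 117, 112, 114, 196, 232, 241, 242, 243, 241, 238, 212, 138, 124, 126, 135]
204 [116, 118, 120, 123, 194, 214, 219, 224, 226, 215, 191, 163, 133, 126, 134, 135]
206 [119, 122, 119, 123, 195, 214, 219, 218, 215, 207, 190, 165, 138, 128, 126, 127]
208 [120, 123, 127, 127, 173, 216, 219, 217, 215, 207, 193, 163, 121, 128, 130, 132]
210 [128, 127, 130, 129, 180, 184, 200, 211, 206, 195, 178, 138, 126, 125, 130, 128]
212 [127, 128, 125, 128, 196, 215, 214, 192, 182, 179, 181, 158, 125, 121, 129, 126]
214 [127, 126, 129, 126, 196, 216, 219, 218, 217, 207, 191, 164, 137, 128, 132, 101]
```

apply_moves --plan "0 0 -0.0005 0 0;0 0 -0.001 0 0;0 0 -0.0015 0 0;0 0 -0.0015 0 0"

```text
time: 29.1
tcp_pos: [0.5951, 0.0557, 0.0968]
tool_rot: [-3.142, -0.0, 2.715]
wrist_force: [0.8, -0.0, 0.1]
opening: -0.0002
grasp_force: 0.0
```

apply_moves --plan "0 0 -0.0005 0 0;0 0 -0.001 0 0;0 0 -0.001 0 0"

```text
time: 29.4
tcp_pos: [0.5952, 0.0556, 0.0961]
tool_rot: [-3.142, 0.0, 2.715]
wrist_force: [-0.6, 0.3, 3.2]
opening: -0.0002
grasp_force: 1.5
```

Contact. Press a little more.

apply_moves --plan "0 0 -0.0005 0 0;0 0 -0.001 0 0;0 0 -0.001 0 0"

```text
time: 29.7
tcp_pos: [0.5955, 0.0556, 0.096]
tool_rot: [3.141, 0.001, 2.715]
wrist_force: [-4.8, -0.8, 12.1]
opening: -0.0003
grasp_force: 5.9
```

apply_moves --plan "0 0 -0.0005 0 0;0 0 -0.001 0 0;0 0 -0.001 0 0"

```text
time: 30.0
tcp_pos: [0.5958, 0.0556, 0.096]
tool_rot: [3.141, 0.002, 2.715]
wrist_force: [-7.6, -1.5, 19.6]
opening: 0.0004
grasp_force: 10.1
```

The tin doesn't move under 20 N, so it is seated. Retreat and hand in.

apply_moves --plan "0 0 0.005 0 0;0 0 0.03 0 0;0 0 0.07 0 0;0 0 0.1 0 0;0 0 0.1 0 0;0 0 0.1 0 0;0 0 0.1 0 0"

```text
time: 30.7
tcp_pos: [0.5947, 0.0557, 0.1925]
tool_rot: [-3.141, -0.002, 2.715]
wrist_force: [-0.2, -0.3, -0.3]
opening: 0.0
grasp_force: 0.0
```

```bash
python3 -c "
from rig import bot
print(bot.get_state()['wrist_force'],bot.sign_off())"
```

```text
the job is handed in; nothing more can be done
[-0.15560932 -0.30082324 -0.25938678] None
```

The left tin was the heavier (about 5.0 N against 2.2 N); it now sits in the white holder, where it did not move under a 20 N press, the right tin stands on the worktop, and the job was handed in at about 31 s (no verdict returned).

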